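# Slide the die carrier to the change station and lift its cassette out by the two catches

### The arm

A 6-joint arm with a two-finger parallel gripper is mounted at the origin on the work surface. World frame = base frame: x ahead of the robot, y to its left, z up, the work surface at z = 0. Lengths are in m, angles in rad, forces in N, time in s.
With the tool pointing down it reaches from about 0.425 to 0.95 m from the base axis. Payload 14.7 kg.
Tool frame: the origin (TCP) lies at the very end of the fingers, on their centre line; the grasp point (between the pads) lies ctrl.grasp_offset behind it (ctrl.grasp_offset is the distance from the TCP to the grasp point, in m); z points along the fingers, y is the direction in which the jaws open and shut (so a half turn about z gives the same grasp; the last joint's range is limited). The gripper opens to 85 mm and grips with 20 to 120 N. Pads are 22 mm wide; open, the fingers measure 114 mm over their backs; the gripper's body (76 mm by 85 mm) begins 54 mm behind the grasp point. The pads swing forward as they close: fully open they stand 13 mm farther back than shut.
Start: joints at [-1.317, 0.48, 1.596, -0, 1.065, -0.047], TCP at [0.193, -0.621, 0.196] pointing down, gripper open.
Joint ranges: [-2.75, 2.75], [-0.82, 2.05], [0.23, 2.67], [-1.56, 4.7], [0.09, 2.69], [-2.92, 2.92]. Speed limits (rad/s): [1.89, 1.89, 2.39, 3.01, 3.01, 3.01].

### API

Orientations are given as a rotation vector (axis times angle).
In Python, from workcell import ctrl, gripper_to, kin, readout, optics, ticket gives the robot as it stands. Calls block until the motion is done:
- ctrl.goto(position, orientation): joint-space move of the TCP to a pose.
- ctrl.move_straight(position, vel=0.15, frame=None): straight line of the TCP; frame=None keeps the orientation; vel is the mean speed in m/s.
- ctrl.movej(angles): joint-space move.
- gripper_to(opening, force=None): finger opening in m; force is the grip in N (None keeps the last); returns when the fingers have stopped.
- ctrl.wait(seconds).
- kin.inverse_kinematics(position, orientation): joint angles nearest the present ones, or None.
- readout.sense(): the state.
- optics.read_camera(name): name is "scene" or "top" or "wrist"; returns a dict with "color" (384x512x3 uint8, red, green, blue), "K" (3x3 intrinsics, pixels), "R" (3x3) and "t" (3): a world point X has camera coordinates R X + t. Camera axes: x right, y down, z forward; pixel columns grow to the right and rows downward; lengths in m; the calibration is good to about 2 mm. A picture is of the moment at which its call begins. There is no depth.
A pose or a line that the arm cannot do raises ctrl.MotionError and nothing moves.
- ticket.hand_in(): hands the job in, once; it reports no verdict.
The state is a dict: "t": time; "joints": joint angles; "qvel": joint speeds; "joint_torque": joint torques, N m; "position": TCP position; "tool_rot": TCP orientation; "contact_force": force on the tool from outside, world axes, zero at the start; "ft_torque": the same for the moment, N m; "width": finger opening in m.
Only numpy, scipy, OpenCV 4.12 (cv2) and the standard library are available. Lean on these libraries where they do the work, as an engineer would, in place of code of your own. Each camera call takes 0.05 s, during which the arm holds its last target.

### The job

Push the carrier along its rail, out from under the steel frame, until it clicks home at the change station (the pair of ridges across the rail). Then pinch the cassette's two opposed side catches together with the fingers, lift the cassette upright about 10 cm clear of the carrier and finish while holding it there by the squeezed catches; the carrier stays at the station and the cup, block and mallet are left alone.

Things in the scene. Friction and masses are not known exactly. Their poses are not given: they have to be found in the camera images.
- jig: bench jig fixed to the table, may stand turned: dark wood base 12 mm thick (x -53 to +93, y -175 to +175 mm from its origin) with an aluminium rail, 30 mm wide, top 24 mm above the table, along its y through the origin, stops at both ends. Origin at table height under the rail's middle; x across the rail, y along the rail from the steel frame towards the change station
- frame_mid (a point): middle of the hold-down frame over the rail at its top, 111 mm above the table. Two steel bars, 10 x 8 mm, run along the jig's x from -24 to +75 mm, 30 mm to either side (along y) of this point, on uprights at x = +70 mm; below them the cassette cannot be lifted out. The frame's -x side is open: the carrier's post passes outside it
- change_station (a point): point of the jig over the rail, 35 mm above the table, midway between two steel ridges 16 mm apart: the carrier is home when its origin is here. Axes as the jig's. A spring ball under the carrier takes about 7 N to push over a ridge, then drops in and centres a carrier that is let go within 5 mm; about 6 N to leave. The rail goes on 40 mm beyond, then the stop
- carrier: aluminium carrier sliding only along the jig's y (friction about 0.6 N), axes parallel to the jig's; starts under the frame, 125 to 160 mm short of the station. Origin on its floor under the cassette's centre, 35 mm above the table. Plate 66 x 80 x 8 mm; side brackets out to x = +-33 mm, 18 mm tall above the floor, hook over the toes of the cassette's catches
- post_top (a point): centre of the top of the carrier's round wooden push post: 14 mm diameter, 45 mm tall above the carrier's floor (top 80 mm above the table), standing on an 18 mm wide arm, 90 mm to the -x side of the carrier's origin. It may be pushed from behind or pinched from above
- cassette: drawing-die cassette of aluminium and steel, 34 (x) x 64 (y) x 62 mm (z), 0.2 to 0.45 kg, on the carrier's floor; origin at the centre of its underside, axes as the carrier's when seated. Unpressed, the toes of its two side catches lock it to the carrier; with both pressed in more than 4 mm it lifts straight up
- catches_mid (a point): midpoint between the two black ribbed catch paddles, on the cassette's axis 44 mm above its underside. The paddles face +x and -x of the cassette, are 24 mm wide (along y) and 32 mm tall (28 to 60 mm above the underside); 54 mm over both when out, 42 mm fully squeezed
- catch_near (a joint): inward travel of the catch on the -x side: 0 out, 0.006 m fully squeezed; its spring needs 4 N to start and 8 N at full travel. Springs back when let go
- catch_far (a joint): the same for the catch on the +x side
- cup: green bamboo cup, 68 mm diameter, 105 mm tall, loose, origin at the centre of its underside; leave alone
- block: short round log block, 96 mm diameter, 70 mm tall, loose, origin at the centre of its underside; leave alone
- mallet: wooden mallet lying on the table along its x, 230 mm long, 95 mm wide and 44 mm high at the head, loose, origin at table height near its middle; leave alone
Things that resemble listed ones, but are neither listed nor needed, are in the scene too. Several things have the shape of the cassette; the one meant has the colours described above.

How it is judged:
On the way:
1. the carrier has clicked home at the change station with the cassette still seated in it (y of carrier in the frame of change_station between -0.004 and 0.004 m and distance between cassette and carrier below 0.008 m), for 0.3 s.
At the end, for the whole second after the job is handed in: the cassette is held still by the fingers with both catches squeezed (over 4 mm each), its underside at least 60 mm above the carrier's floor, upright within 0.3 rad and touching nothing but the fingers, while the carrier stands within 4 mm of the change station (y of carrier in the frame of change_station between -0.004 and 0.004 m and z of cassette in the frame of change_station above 0.06 m and value of joint each of catch_near, catch_far above 0.004 m and contact force between cassette and the fingers above 3 N and angle between cassette's own z axis and vertical below 0.3 rad and linear speed of cassette below 0.03 m/s and contact force between cassette and jig below 0.2 N and contact force between cassette and carrier below 0.2 N and contact force between cassette and cup below 0.2 N and contact force between cassette and block below 0.2 N and contact force between cassette and mallet below 0.2 N); the arm keeps its last pose, push and grip.
It fails at once if the cup is moved by more than 30 mm (distance of cup from where it was at the start of the episode above 0.03 m).
It fails at once if the block is moved by more than 30 mm (distance of block from where it was at the start of the episode above 0.03 m).
It fails at once if the mallet is moved by more than 30 mm (distance of mallet from where it was at the start of the episode above 0.03 m).
It also fails if it takes over 48 s, if anything falls off the work surface, if the arm or the gripper's body presses on something with over 40 N, if the wrist force passes 120 N, or if a joint passes its speed limit or range.

## Working session

There is one attempt and no reset: what is moved stays moved. The work goes in short steps, each a Python script; the robot and the scene stay as the last script left them, time stands still between calls to the robot, and variables do not carry over. Pictures are saved under pics/ and viewed, and the job is handed in when it is done.

```bash
mkdir -p pics; ls
cat > h.py <<'E'
import numpy as np, cv2
from workcell import ctrl, gripper_to, kin, readout, optics, ticket
def save(name,im): cv2.imwrite('pics/'+name,cv2.cvtColor(im,cv2.COLOR_RGB2BGR))
def ray(c,uv,z):
    K,R,t=c['K'],c['R'],c['t']
    C=-R.T@t; d=R.T@np.linalg.inv(K)@np.array([uv[0],uv[1],1.]); return C+d*(z-C[2])/d[2]
def proj(c,X):
    p=c['K']@(c['R']@np.asarray(X)+c['t']); return p[:2]/p[2]
E
python3 - <<'E'
from h import *
import pickle
d={}
for n in ('scene','top','wrist'):
    c=optics.read_camera(n); d[n]=c; save(n+'0.png',cv2.resize(c['color'],None,fx=1.5,fy=1.5)); print(n,-c['R'].T@c['t'],c['R'][2])
pickle.dump(d,open('c0.pkl','wb'))
s=readout.sense(); print(s['t'],s['position'],s['tool_rot'],s['width'],ctrl.grasp_offset)
E
```

```text
pics
scene [1.00732318 0.63886681 0.56160773] [-0.44059782 -0.71404622 -0.54406945]
top [0.43414645 0.01551138 1.04522298] [ 0.19867075  0.00521108 -0.98005244]
wrist [ 0.26663224 -0.59583458  0.37419266] [-0.29294048 -0.08970067 -0.95191369]
0.15 [ 0.19249619 -0.62049824  0.19601786] [-3.10525021e+00 -4.70517748e-01  1.37755311e-04] 0.08513939127596774 0.0187
```

View pics/scene0.png

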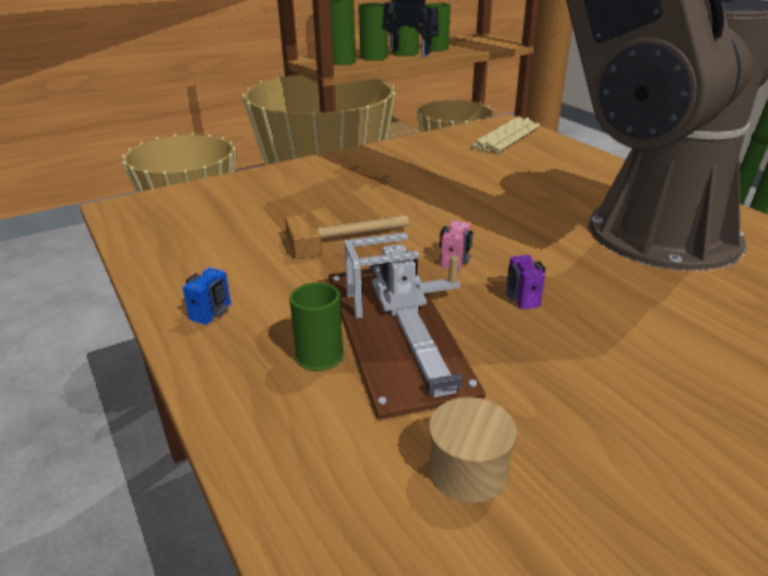

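View pics/top0.png

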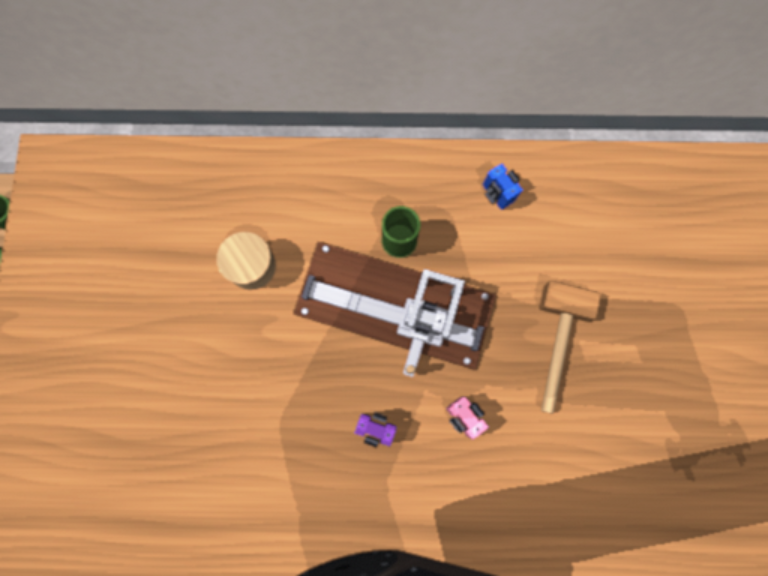

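View pics/wrist0.png

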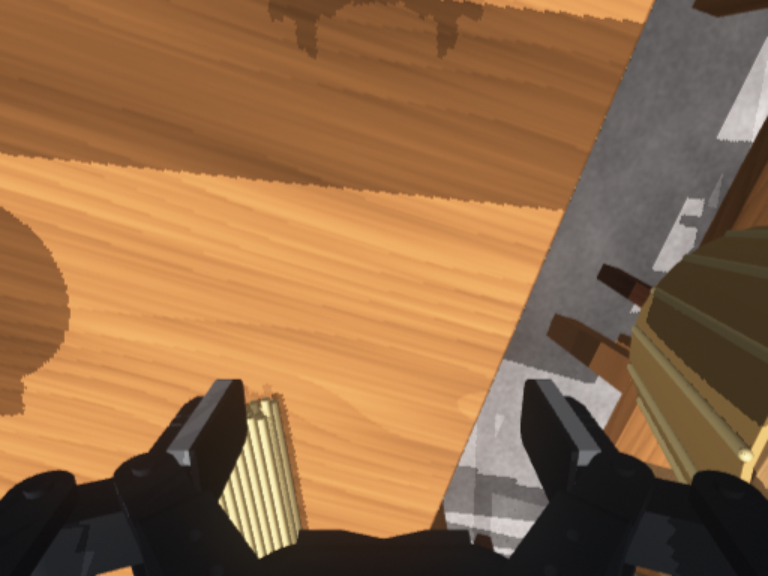

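The cassettes (1.5x scene pixels) are the silver one at (402,272) in the carrier, blue at (207,295), pink at (456,243) and purple at (525,282). The silver one in the carrier under the frame is the aluminium and steel one with black paddles. I'll confirm with a crop.

Run:
```python
from h import *
import pickle
d=pickle.load(open('c0.pkl','rb'))
c=d['top']; im=c['color']
save('tc.png',cv2.resize(im[150:255,190:345],None,fx=5,fy=5,interpolation=cv2.INTER_CUBIC))
s=d['scene']['color']; save('sc.png',cv2.resize(s[145:285,200:330],None,fx=4,fy=4,interpolation=cv2.INTER_CUBIC))
```

```text
(no output)
```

View pics/tc.png

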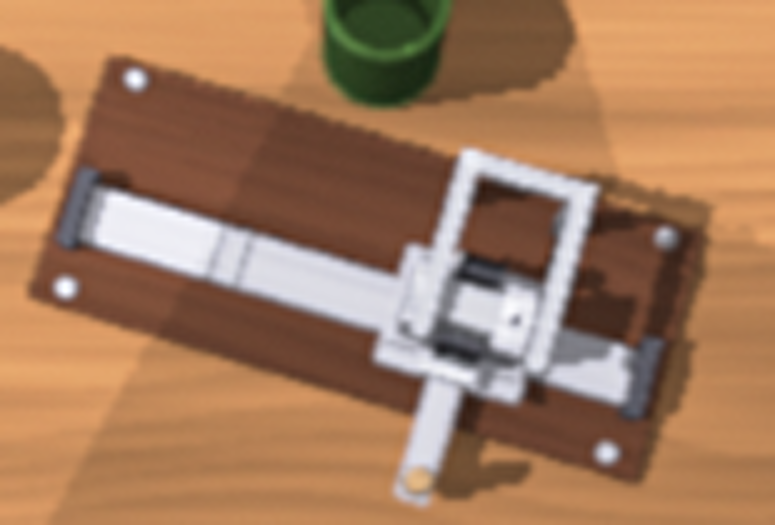

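View pics/sc.png

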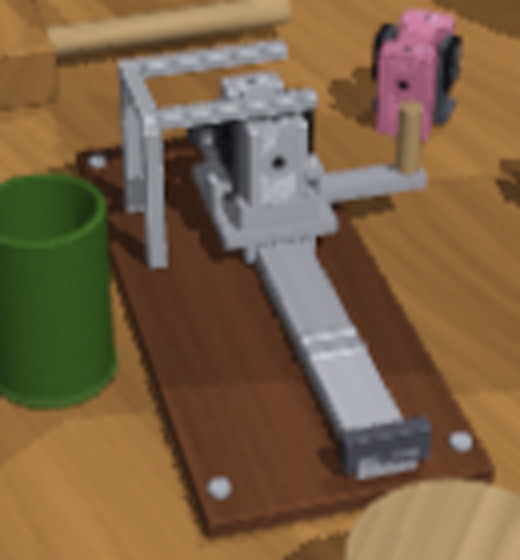

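Crop confirms it: the silver/black cassette sits in the carrier under the frame, with the post top at crop (419,480), ridges at about (232,257) and four bright screws. Measuring from these.

Run:
```python
from h import *
import pickle
d=pickle.load(open('c0.pkl','rb'))
c=d['top']
f=lambda p:(190+(p[0]+.5)/5-.5,150+(p[1]+.5)/5-.5)
S=np.array([ray(c,f(p),.0135) for p in [(134,78),(65,287),(666,238),(606,453)]]); print(S)
ly=(S[0]+S[1]-S[2]-S[3]); print(np.linalg.norm(ly)/2, np.linalg.norm(S[0]-S[1]))
yaw1=np.arctan2(-ly[0],ly[1]); lx=S[0]+S[2]-S[1]-S[3]; yaw2=np.arctan2(lx[1],lx[0]); print('yaw',yaw1,yaw2)
yaw=(2*yaw1+yaw2)/3
X=np.array([np.cos(yaw),np.sin(yaw),0]);Y=np.array([-np.sin(yaw),np.cos(yaw),0])
O=S.mean(0)-.02*X;O[2]=0
st=ray(c,f((231,257)),.025); post=ray(c,f((419,480)),.08)
for n,p in(('st',st),('post',post)): print(n,p,(p-O)@X,(p-O)@Y)
print('O',O)
# scene check: post top, ridges, screws
s=d['scene']; g=lambda p:(200+(p[0]+.5)/4-.5,145+(p[1]+.5)/4-.5)
for n,p,z in(('st',(332,343),.025),('post',(410,108),.08),('scr',(97,161),.0135),('scr',(219,488),.0135),('scr',(460,441),.0135)):
    q=ray(s,g(p),z); print(n,q,(q-O)@X,(q-O)@Y)
```

```text
[[ 0.71524885  0.12814599  0.0135    ]
 [ 0.59507135  0.16216762  0.0135    ]
 [ 0.62755327 -0.17088787  0.0135    ]
 [ 0.50820769 -0.13577973  0.0135    ]]
0.31098934290534513 0.12490037558532655
yaw -0.284472806903456 -0.28097865609570694
st [0.61127409 0.07008861 0.025     ] -0.0009713592943393918 0.07115128509263313
post [ 0.48839983 -0.03102954  0.08      ] -0.0906814663029411 -0.06028333985152073
O [0.59231757 0.00150217 0.        ]
st [0.61389492 0.07858121 0.025     ] -0.0008289737935871318 0.08003794518550848
post [ 0.49145383 -0.02375812  0.08      ] -0.08978180741561047 -0.052448090336673525
scr [ 0.62772981 -0.16566345  0.0135    ] 0.08072893336141188 -0.1506028215123646
scr [0.71432212 0.13104191 0.0135    ] 0.08093027930281163 0.15848010716837518
scr [0.5954177  0.16530205 0.0135    ] -0.042810988141881154 0.15813674420994134
```

```bash
cat >> h.py <<'E'
from scipy.spatial.transform import Rotation as Rot
yaw=-0.2835
X=np.array([np.cos(yaw),np.sin(yaw),0]);Y=np.array([-np.sin(yaw),np.cos(yaw),0])
O=np.array([0.5923,0.0015,0])
Zd=np.array([0,0,-1.])
def ori(tx): return Rot.from_matrix(np.column_stack([tx,np.cross(Zd,tx),Zd])).as_rotvec()
J=lambda x,y,z: O+x*X+y*Y+np.array([0,0,z])
E
python3 - <<'E'
from h import *
for tx in (X,-X,Y,-Y):
    for p in (J(-.09,-.06,.05),J(-.09,-.06,.22),J(-.09,.08,.05),J(0,.071,.06),J(0,.071,.25)):
        q=kin.inverse_kinematics(p,ori(tx)); print(None if q is None else np.round(q,2))
ctrl.goto(J(-.085,-.055,.22),ori(X))
import pickle
c=optics.read_camera('wrist'); pickle.dump(c,open('w1.pkl','wb')); save('w1.png',cv2.resize(c['color'],None,fx=1.5,fy=1.5,interpolation=cv2.INTER_CUBIC))
print(readout.sense()['t'],readout.sense()['position'])
E
```

```text
[-0.13  0.48  2.09 -0.    0.57  1.73]
[-0.13  0.23  1.92 -0.    0.99  1.73]
[ 0.14  0.53  1.98 -0.    0.64  1.99]
[ 0.06  0.59  1.79 -0.    0.76  1.92]
[ 0.06  0.38  1.61 -0.    1.14  1.92]
[-0.13  0.48  2.09 -0.    0.57 -1.41]
[-0.13  0.23  1.92 -0.    0.99 -1.41]
[ 0.14  0.53  1.98 -0.    0.64 -1.15]
[ 0.06  0.59  1.79 -0.    0.76 -1.22]
[ 0.06  0.38  1.61 -0.    1.14 -1.22]
[-0.13  0.48  2.09  0.    0.57  0.16]
[-0.13  0.23  1.92  0.    0.99  0.16]
[0.14 0.53 1.98 0.   0.64 0.42]
[0.06 0.59 1.79 0.   0.76 0.35]
[0.06 0.38 1.61 0.   1.14 0.35]
None
None
[ 0.14  0.53  1.98  0.    0.64 -2.72]
[ 0.06  0.59  1.79  0.    0.76 -2.79]
[ 0.06  0.38  1.61  0.    1.14 -2.79]
2.575 [ 0.49541193 -0.02808917  0.21996031]
```

View pics/w1.png

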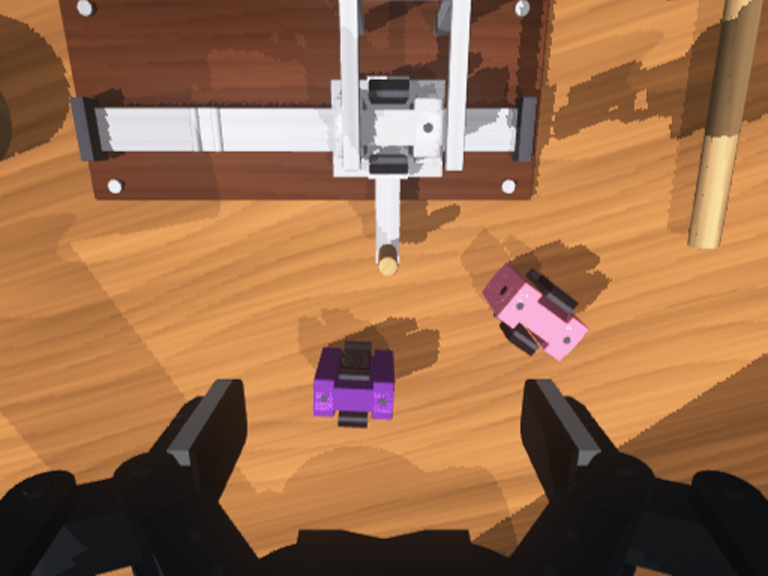

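Wrist view at (1.5x): screws at (85,7), (522,8), (115,187) and (509,187), ridges around (208,130), post top (388,266), purple decoy (355,385) and pink (535,315).

Run:
```python
from h import *
import pickle
c=pickle.load(open('w1.pkl','rb')); g=lambda p:((p[0]+.5)/1.5-.5,(p[1]+.5)/1.5-.5)
S=np.array([ray(c,g(p),.0135) for p in [(85,7),(115,187),(522,8),(509,187)]])
ly=(S[0]+S[1]-S[2]-S[3]); lx=S[0]+S[2]-S[1]-S[3]
print(S,np.linalg.norm(ly)/2,np.linalg.norm(lx)/2,'yaw',np.arctan2(-ly[0],ly[1]),np.arctan2(lx[1],lx[0]))
O2=S.mean(0)-.02*X; print('O',O2, (O2-O)@X,(O2-O)@Y)
for n,p,z in (('ridge',(208,130),.026),('post',(388,266),.08),('slotcas',(389,88),.095),('near paddle',(389,162),.095),('purple',(355,385),.062),('purpleR',(394,385),.062),('pink',(500,290),.03),('pinkL',(484,290),.06),('pinkB',(565,360),.06)):
    q=ray(c,g(p),z); print(n,q,(q-O)@X,(q-O)@Y)
save('w1c.png',cv2.resize(c['color'][40:190,100:350],None,fx=3,fy=3,interpolation=cv2.INTER_CUBIC))
```

```text
[[ 0.71445845  0.13008275  0.0135    ]
 [ 0.59400644  0.16560736  0.0135    ]
 [ 0.62671974 -0.16806595  0.0135    ]
 [ 0.50648366 -0.13379687  0.0135    ]] 0.31136236111490484 0.12530154928286033 yaw -0.2852975197506201 -0.28223498342492653
O [0.59121542 0.00405118 0.0135    ] -0.0017548917731161635 0.0021459632684665284
ridge [0.61163615 0.07423772 0.026     ] -0.0017817225265603345 0.07524285790878099
post [ 0.48834547 -0.02810957  0.08      ] -0.09152258931123478 -0.05750554491000147
slotcas [ 0.59577497 -0.05961318  0.095     ] 0.020430689110159553 -0.05770166842978958
near paddle [ 0.55541774 -0.04797773  0.095     ] -0.021570207327202853 -0.05781931544045135
purple [0.39770718 0.02505821 0.062     ] -0.19341477340577443 -0.03181322992892403
purpleR [ 0.38904609 -0.00453674  0.062     ] -0.193451902945389 -0.06264946741775287
pink [ 0.43074626 -0.10649094  0.03      ] -0.12489791825635875 -0.14886962773787243
pinkL [ 0.44542699 -0.09031973  0.06      ] -0.11532658358459483 -0.12923746702740474
pinkB [ 0.37150218 -0.13854555  0.06      ] -0.17281086930509207 -0.19621630343898658
```

View pics/w1c.png

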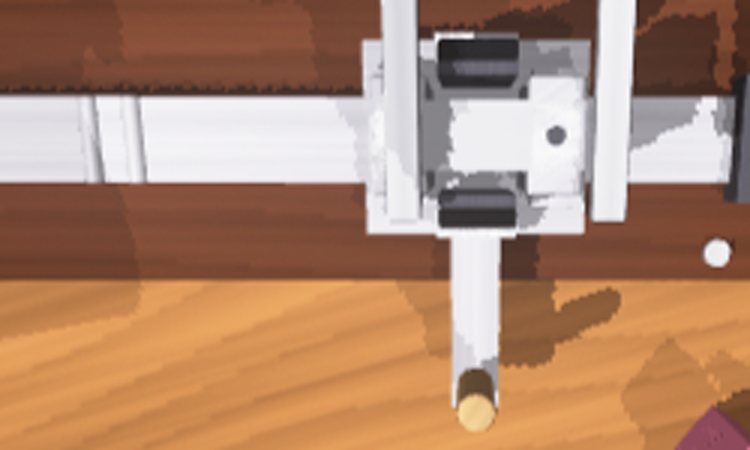

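Run:
```python
from h import *
gripper_to(.05)
ctrl.move_straight(J(-.0915,-.0575,.11),vel=.15)
ctrl.move_straight(J(-.0915,-.0575,.050),vel=.08)
gripper_to(.0,30)
s=readout.sense(); print(s['t'],s['width'],s['contact_force'])
for y in (-.03,.0,.03,.05):
    ctrl.move_straight(J(-.0915,y,.050),vel=.08)
    s=readout.sense(); print(round(s['t'],2),s['width'],((s['position']-O)@Y),np.round([s['contact_force']@X,s['contact_force']@Y,s['contact_force'][2]],2))
c=optics.read_camera('scene'); save('s2.png',cv2.resize(c['color'][120:300,150:390],None,fx=3,fy=3,interpolation=cv2.INTER_CUBIC))
```

```text
5.3333 -0.000355028856780485 [-0.90812291 -0.74739226  0.13189627]
5.83 -0.00015823485355614592 -0.029500646589632525 [-0.46 -0.37 -0.13]
6.35 -0.00015448688870531058 0.00036456415517943045 [-0.2   0.4  -0.14]
6.88 -4.048014439667243e-05 0.03037000701931458 [ 0.01  0.06 -1.75]
7.28 -0.00041111860957804703 0.050479666345252604 [-0.89 -0.64 -0.64]
```

View pics/s2.png

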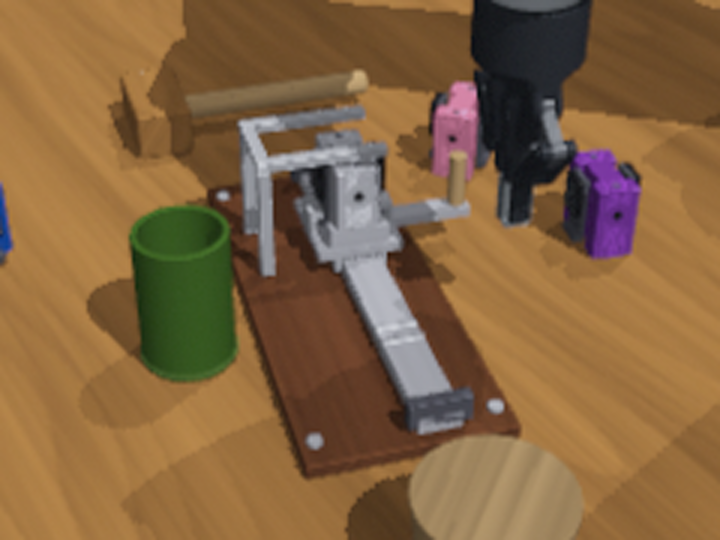

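The fingers closed on nothing (width 0) and the post at (457,180) hasn't moved. Checking the TCP against the pictures.

Run:
```python
from h import *
s=readout.sense(); p=s['position']; print(s['t'],p,(p-O)@X,(p-O)@Y,Rot.from_rotvec(s['tool_rot']).as_matrix().round(3),s['joints'])
for n in ('scene','top','wrist'):
    c=optics.read_camera(n); im=c['color'].copy()
    for q in (p,J(-.0915,-.0575,.08)):
        u=proj(c,q); print(n,u); cv2.drawMarker(im,tuple(int(round(v)) for v in u),(255,0,0),cv2.MARKER_CROSS,8,1)
    if n=='scene': im=im[120:300,150:390]
    if n=='top': im=im[150:290,150:350]
    save('d_'+n+'.png',cv2.resize(im,None,fx=1.5 if n=='wrist' else 3,fy=1.5 if n=='wrist' else 3,interpolation=cv2.INTER_CUBIC))
```

```text
7.325 [0.51837649 0.07528824 0.04997272] -0.09161252282668145 0.05016507384233301 [[ 0.96  -0.279 -0.   ]
 [-0.279 -0.96  -0.   ]
 [-0.     0.    -1.   ]] [ 8.63884840e-02  5.11457711e-01  2.01316254e+00 -7.90871641e-05
  6.17063690e-01  1.94013275e+00]
scene [318.4386014  206.16318389]
scene [302.08736946 170.49128427]
top [232.4871345  234.13227697]
top [272.24867355 245.59494751]
wrist [256.96141845 225.14343171]
wrist [465.00064666 247.95832742]
```

View pics/d_scene.png

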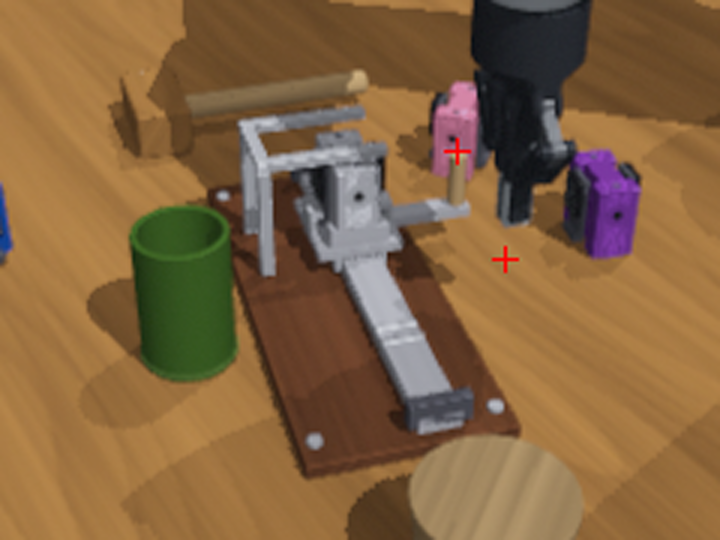

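View pics/d_wrist.png

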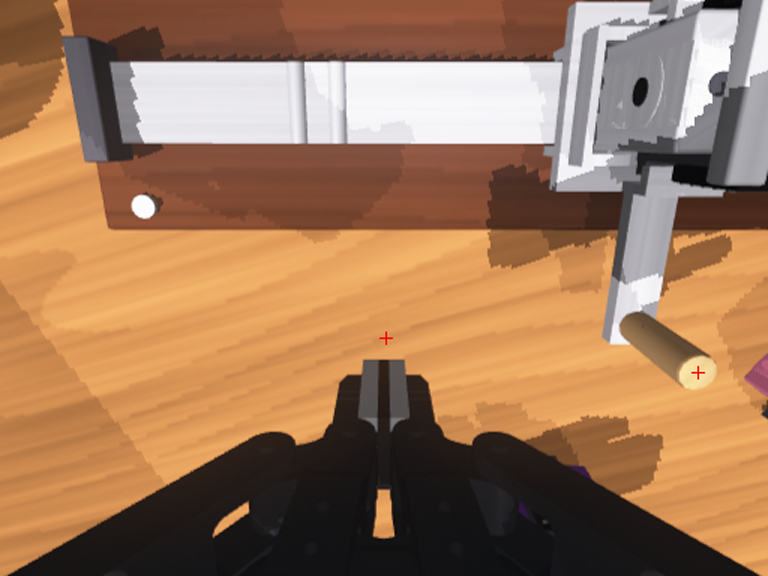

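View pics/d_top.png

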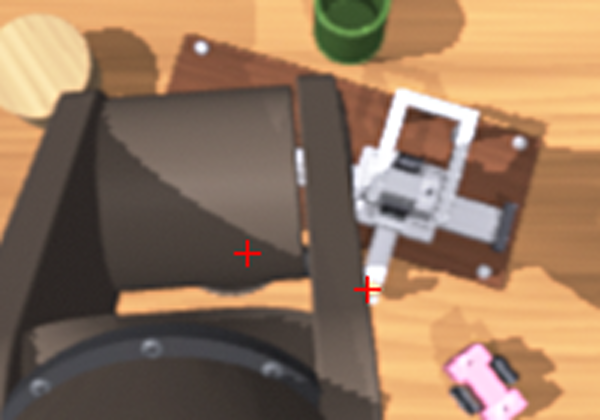

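Run:
```python
from h import *
s=readout.sense(); p=s['position']
cs=optics.read_camera('scene'); cw=optics.read_camera('wrist')
P=[c['K']@np.column_stack([c['R'],c['t']]) for c in (cs,cw)]
a=np.array([[514/3+150],[221/3+120]]); b=np.array([[384/1.5],[361/1.5]])
x=cv2.triangulatePoints(P[0],P[1],a,b)[:,0]; x=x[:3]/x[3]; print('tip',x,'tcp',p,'jig diff',(x-p)@X,(x-p)@Y,x[2]-p[2], proj(cs,x),proj(cw,x))
im=cs['color'][60:220,280:370]; save('tipS.png',cv2.resize(im,None,fx=3.7,fy=3.7,interpolation=cv2.INTER_CUBIC))
```

```text
tip [0.51801314 0.07660355 0.08135635] tcp [0.51831412 0.07491326 0.0499868 ] jig diff -0.0007617704780393624 0.0015386219114674547 0.03136954588273043 [320.0030049  194.32747184] [254.87868642 250.87161211]
```

View pics/tipS.png

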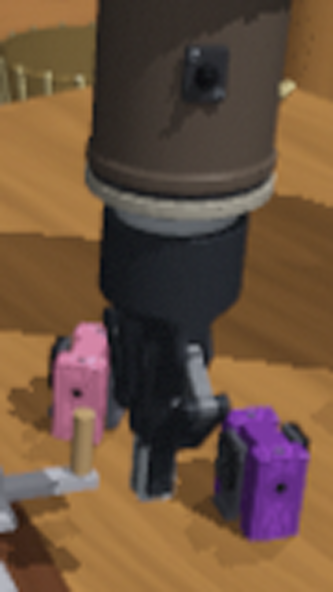

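Run:
```python
from h import *
s=readout.sense(); p=s['position']
cs=optics.read_camera('scene'); cw=optics.read_camera('wrist')
print(cw['K'], 'campos in tool', Rot.from_rotvec(s['tool_rot']).as_matrix().T@(-cw['R'].T@cw['t']-p))
for dx in (-.011,0,.011):
  for dz in (0,.01,.02,.03,.04):
    q=p+dx*X+[0,0,dz]; print(dx,dz,(proj(cw,q)*1.5).round(), (proj(cs,q)*3-[450,360]).round())
for w in (0.085,): 
    gripper_to(w,30); c=optics.read_camera('wrist'); save('wo.png',cv2.resize(c['color'],None,fx=1.5,fy=1.5)); 
    c=optics.read_camera('scene'); save('so.png',cv2.resize(c['color'][120:300,150:390],None,fx=3,fy=3,interpolation=cv2.INTER_CUBIC))
print(readout.sense()['t'])
```

```text
[[317.86786325   0.         255.39153281]
 [  0.         317.86786325 194.09998278]
 [  0.           0.           1.        ]] campos in tool [ 0.0771826  -0.00135051 -0.17825542]
-0.011 0 [386. 362.] [519. 256.]
-0.011 0.01 [386. 374.] [520. 244.]
-0.011 0.02 [387. 386.] [521. 233.]
-0.011 0.03 [387. 400.] [522. 221.]
-0.011 0.04 [387. 416.] [523. 210.]
0 0 [386. 338.] [505. 258.]
0 0.01 [386. 348.] [506. 247.]
0 0.02 [387. 360.] [507. 235.]
0 0.03 [387. 372.] [508. 224.]
0 0.04 [387. 387.] [509. 212.]
0.011 0 [386. 312.] [491. 261.]
0.011 0.01 [386. 321.] [492. 249.]
0.011 0.02 [387. 332.] [493. 238.]
0.011 0.03 [387. 343.] [494. 226.]
0.011 0.04 [387. 356.] [494. 214.]
8.5583
```

View pics/so.png

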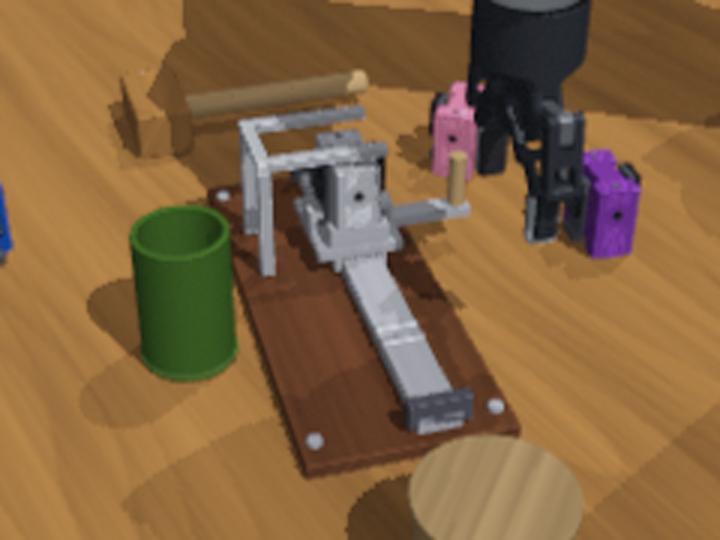

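Both views put the shut fingertips about 30 mm above the reported TCP. That explains the miss: the fingers closed over the post top at 0.08. I'll treat the real tip as TCP + 30 mm in z and redo the pinch with checks.

Run:
```python
from h import *
ctrl.move_straight(J(-.0875,.03,.09),vel=.15)
gripper_to(.05)
ctrl.move_straight(J(-.0875,-.0575,.09),vel=.15)
ctrl.move_straight(J(-.0875,-.0575,.022),vel=.08)
s=readout.sense(); print(s['contact_force'])
c=optics.read_camera('wrist'); save('w3a.png',cv2.resize(c['color'],None,fx=1.2,fy=1.2))
gripper_to(.0,30)
s=readout.sense(); print(s['t'],s['width'],s['contact_force'])
c=optics.read_camera('wrist'); save('w3.png',cv2.resize(c['color'],None,fx=1.5,fy=1.5))
c=optics.read_camera('scene'); save('s3.png',cv2.resize(c['color'][120:300,150:390],None,fx=3,fy=3,interpolation=cv2.INTER_CUBIC))
```

```text
[-0.88043301  0.81382166 -1.17031269]
11.65 0.01276359036878531 [-0.12376494  0.27942538  5.90569809]
```

View pics/w3.png

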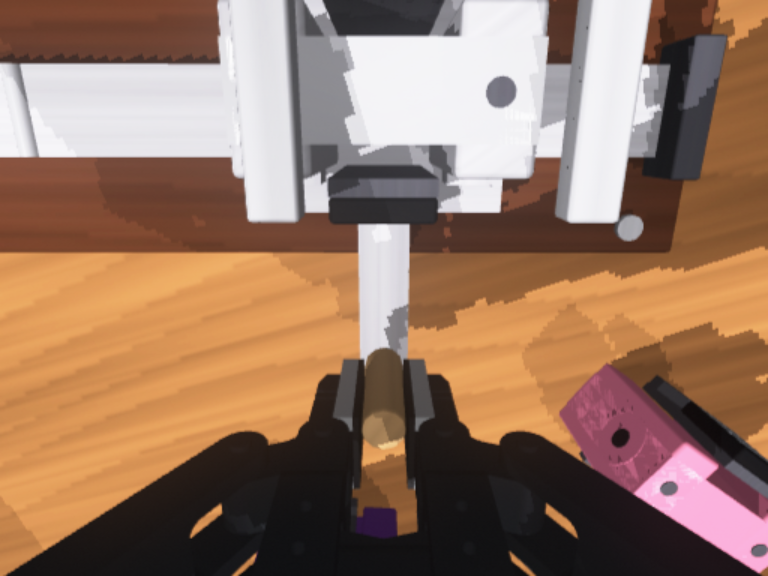

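View pics/s3.png

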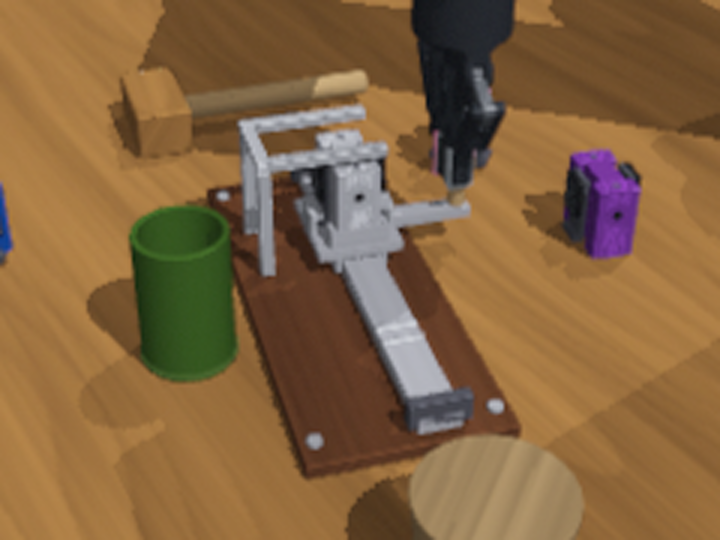

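The post is pinched (12.8 mm), with real tips about z 0.05. Now pushing.

Run:
```python
from h import *
def rep():
    s=readout.sense(); f=s['contact_force']; print(round(s['t'],2),round(s['width'],4),((s['position']-O)@Y).round(4),np.round([f@X,f@Y,f[2]],2))
ctrl.move_straight(J(-.0875,0,.022),vel=.1); rep()
ctrl.move_straight(J(-.0875,.05,.022),vel=.1); rep()
for y in np.arange(.056,.0745,.003):
    ctrl.move_straight(J(-.0875,y,.022),vel=.05); rep()
c=optics.read_camera('wrist'); save('w4.png',cv2.resize(c['color'],None,fx=1.5,fy=1.5))
c=optics.read_camera('scene'); save('s4.png',cv2.resize(c['color'][120:300,150:390],None,fx=3,fy=3,interpolation=cv2.INTER_CUBIC))
```

```text
12.47 0.0123 0.0005 [-1.24 -0.54  6.74]
13.12 0.0128 0.0506 [-0.46  0.2   5.86]
13.39 0.0129 0.0565 [-0.39  0.41  5.93]
13.64 0.0129 0.0594 [-2.43  1.49  5.08]
13.89 0.0125 0.0621 [ 0.66 -2.96  6.56]
14.14 0.0126 0.0653 [-0.61 -0.51  6.64]
14.39 0.0131 0.0684 [-0.08  1.42  6.38]
14.64 0.0126 0.0715 [0.08 3.43 5.99]
14.89 0.0128 0.0748 [-1.77  5.51  5.21]
```

View pics/w4.png

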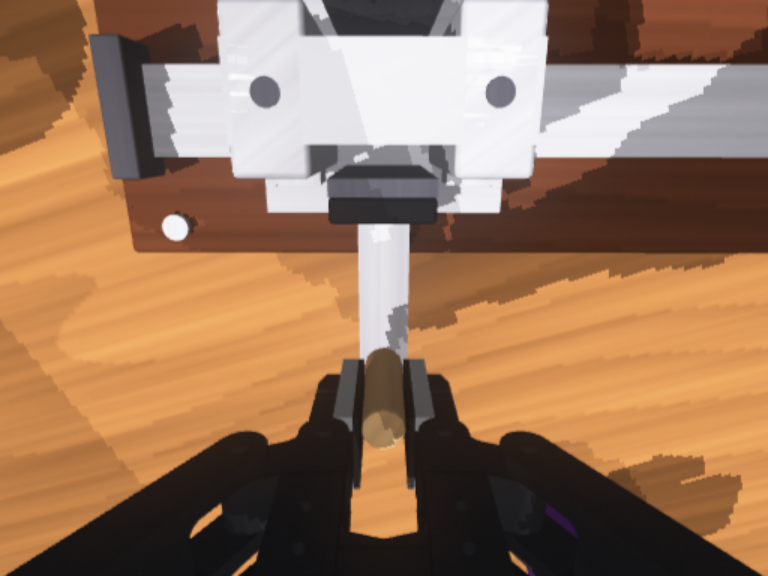

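View pics/s4.png

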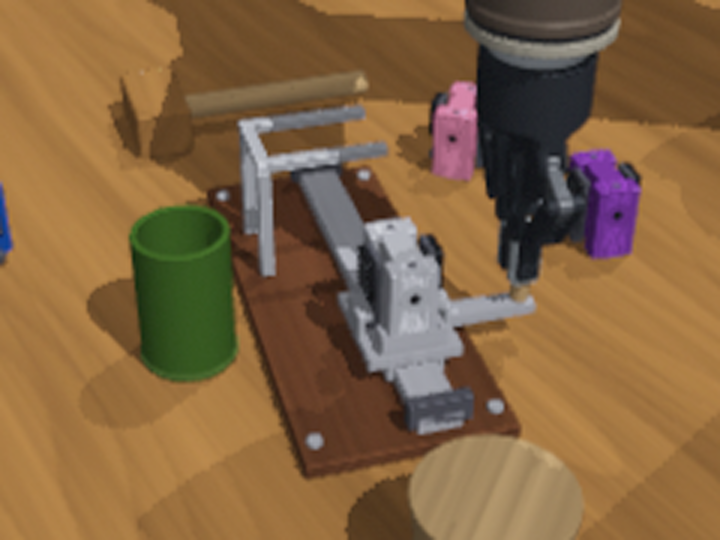

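Run:
```python
from h import *
def rep():
    s=readout.sense(); f=s['contact_force']; print(round(s['t'],2),round(s['width'],4),((s['position']-O)@Y).round(4),np.round([f@X,f@Y,f[2]],2))
ctrl.wait(.3); rep()
def post():
    c=optics.read_camera('wrist'); return c['color']
a=post()
gripper_to(.04); ctrl.wait(.4); rep()
b=post()
save('ab.png',np.vstack([a[80:320,120:400],b[80:320,120:400]]))
```

```text
15.29 0.0129 0.0747 [-1.74  6.4   5.76]
16.12 0.0397 0.074 [ 0.01 -0.06 -0.44]
```

View pics/ab.png

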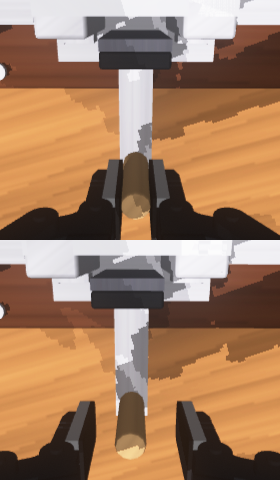

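After release the carrier snapped about 2 mm further along +Y, so the detent pulls home. Raising to verify its position.

Run:
```python
from h import *
import pickle
ctrl.move_straight(J(-.0875,.0745,.09),vel=.15)
ctrl.move_straight(J(-.085,.03,.22),vel=.2)
c=optics.read_camera('wrist'); pickle.dump(c,open('w5.pkl','wb')); save('w5.png',cv2.resize(c['color'],None,fx=1.5,fy=1.5,interpolation=cv2.INTER_CUBIC))
print(readout.sense()['t'])
```

```text
17.65
```

View pics/w5.png

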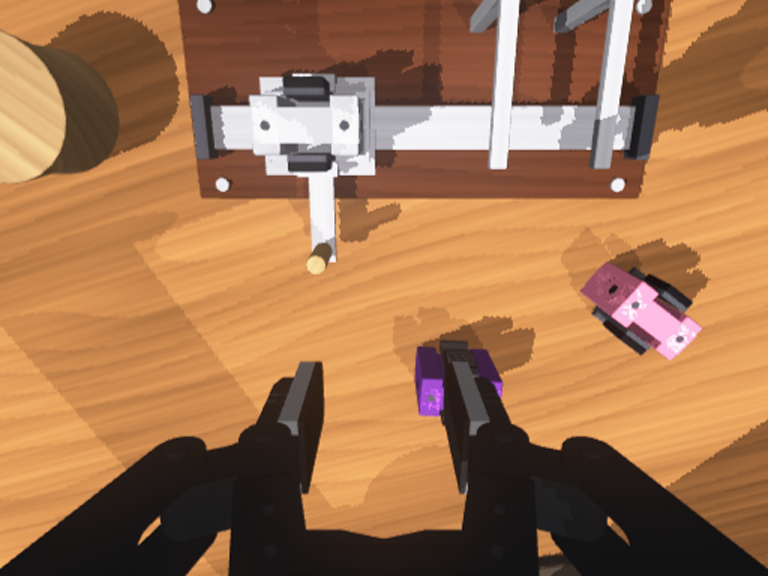

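Wrist view: screws (204,6), (644,7), (222,185) and (618,185), post top (317,264), cassette top dots (264,125) and (344,125), paddles (306,84) and (308,161). All three cassette features sit together and appear upright.

Run:
```python
from h import *
import pickle
c=pickle.load(open('w5.pkl','rb')); g=lambda p:((p[0]+.5)/1.5-.5,(p[1]+.5)/1.5-.5)
def show(n,p,z):
    q=ray(c,g(p),z); print(n,((q-O)@X).round(4),((q-O)@Y).round(4)); return q
S=[show('screw',p,.0135) for p in [(204,6),(222,185),(644,7),(618,185)]]
m=np.mean(S,0); print('centre',(m-O)@X,(m-O)@Y)
show('post',(317,264),.08); a=show('dot',(264,125),.097); b=show('dot',(344,125),.097); m=(a+b)/2; print('cas',(m-O)@X,(m-O)@Y)
show('padfar',(306,75),.095);show('padnear',(308,155),.095)
```

```text
screw 0.0801 0.1578
screw -0.044 0.1581
screw 0.0794 -0.1538
screw -0.0442 -0.1541
centre 0.017841046735574084 0.0019996314474379
post -0.0909 0.0765
dot -0.0013 0.1019
dot -0.0013 0.0544
cas -0.001324709722502349 0.07813820876329412
padfar 0.0261 0.0759
padnear -0.0185 0.0769
```

Run:
```python
from h import *
gripper_to(.085,50)
ctrl.goto(J(-.0013,.078,.18),ori(Y))
ctrl.move_straight(J(-.0013,.078,.09),vel=.15)
ctrl.move_straight(J(-.0013,.078,.027),vel=.06)
s=readout.sense(); print(s['t'],s['width'],s['contact_force'],(s['position']-O)@X,(s['position']-O)@Y)
c=optics.read_camera('wrist'); save('w6.png',cv2.resize(c['color'],None,fx=1.5,fy=1.5))
c=optics.read_camera('scene'); save('s6.png',cv2.resize(c['color'][120:300,150:390],None,fx=3,fy=3,interpolation=cv2.INTER_CUBIC))
```

```text
21.55 0.08505116743485715 [ 0.19053632  0.95720442 -0.13414944] -0.0009872082707548802 0.07810770993665785
```

View pics/w6.png

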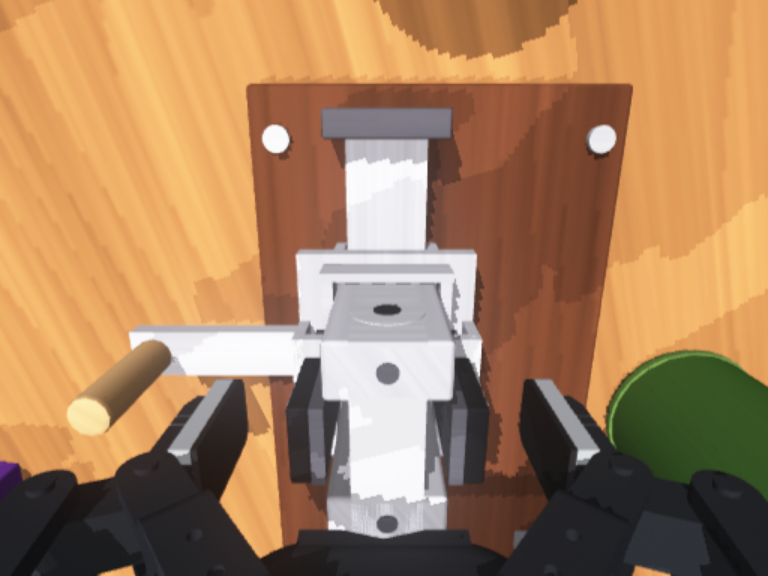

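View pics/s6.png

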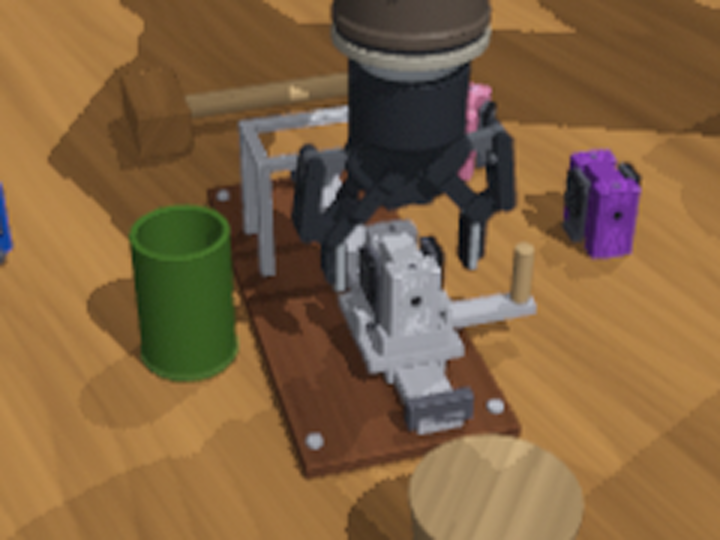

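Run:
```python
from h import *
c=optics.read_camera('wrist'); p=readout.sense()['position']
g=lambda u:((u[0]+.5)/1.5-.5,(u[1]+.5)/1.5-.5)
def bp(u,dep):
    x=np.linalg.inv(c['K'])@np.array([*g(u),1])*dep; return c['R'].T@(x-c['t'])
for a,b in (((244,381),(523,381)),((237,381),(527,381))):
    dep=c['K'][0,0]*.085/((b[0]-a[0])/1.5)
    for u in(a,b):
        q=bp(u,dep); print(u,round(dep,4),((q-O)@X).round(4),((q-O)@Y).round(4),q[2].round(4))
for y in (-.012,.012):
  for z in (.063,.095): print('paddle -x outer',y,z,(proj(c,J(-.0285,.0765+y,z))*1.5).round(), (proj(c,J(.0255,.0765+y,z))*1.5).round())
s=c['color'][220:384,100:412]; save('w6c.png',cv2.resize(s,None,fx=2.5,fy=2.5,interpolation=cv2.INTER_CUBIC))
```

```text
(244, 381) 0.1453 -0.0447 0.0873 0.0758
(523, 381) 0.1453 0.0403 0.0872 0.0757
(237, 381) 0.1398 -0.0451 0.0899 0.0807
(527, 381) 0.1398 0.0399 0.0899 0.0807
paddle -x outer -0.012 0.063 [307. 422.] [464. 422.]
paddle -x outer -0.012 0.095 [290. 486.] [482. 486.]
paddle -x outer 0.012 0.063 [303. 359.] [467. 359.]
paddle -x outer 0.012 0.095 [284. 412.] [488. 412.]
```

View pics/w6c.png

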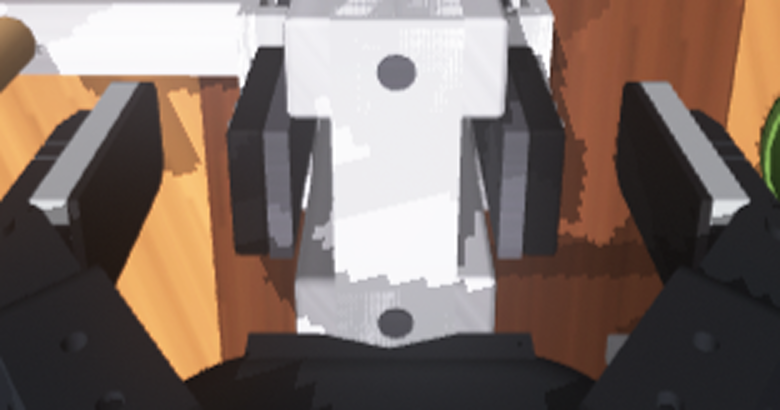

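The paddle corners match prediction, and the pads are centred in y on the paddles. The pads are a little high, so I'll lower 5 mm, then squeeze and check.

Run:
```python
from h import *
ctrl.move_straight(J(-.0013,.0775,.022),vel=.05)
gripper_to(.0,50); ctrl.wait(.2)
s=readout.sense(); print(s['t'],s['width'],s['contact_force'],(s['position']-O)@X,(s['position']-O)@Y)
c=optics.read_camera('wrist'); save('w7.png',cv2.resize(c['color'],None,fx=1.5,fy=1.5))
c=optics.read_camera('scene'); save('s7.png',cv2.resize(c['color'][120:300,150:390],None,fx=3,fy=3,interpolation=cv2.INTER_CUBIC))
```

```text
22.675 0.03907747651656374 [-1.69650329 -0.87044308 19.35168352] -0.00033752531617552676 0.07784574378035841
```

View pics/w7.png

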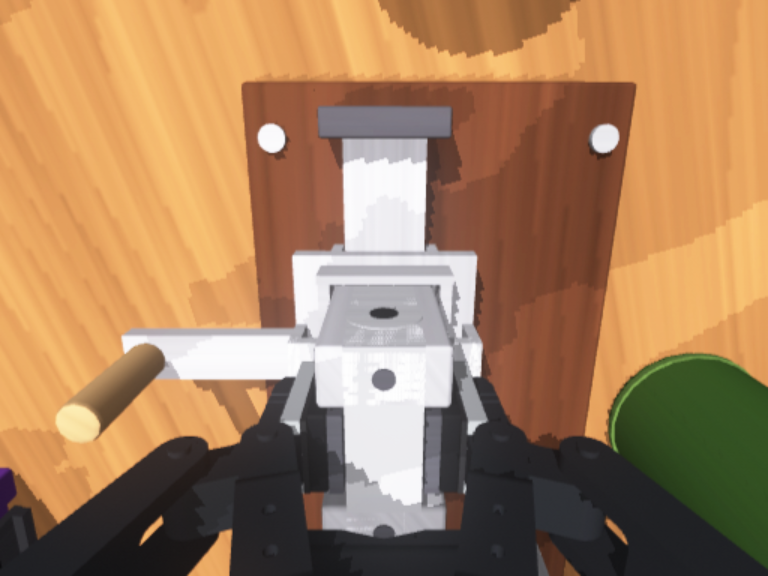

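View pics/s7.png

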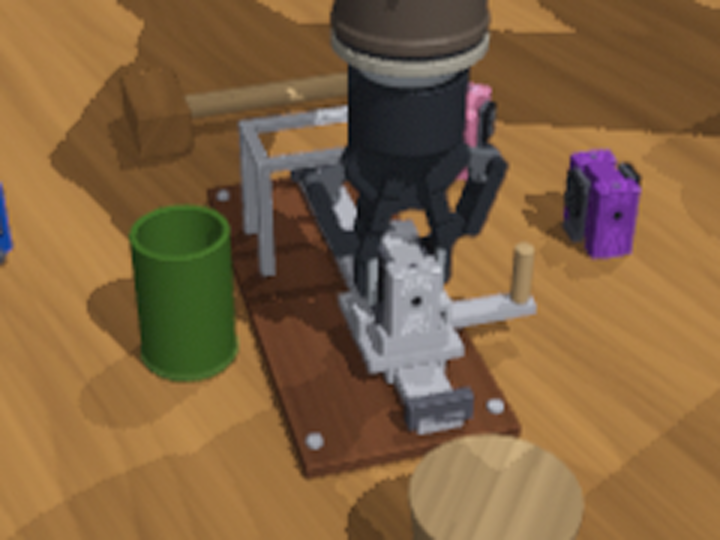

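Width is 39 mm, so both catches are fully squeezed (42 nominal; the readout was also 1.2 mm short on the 14 mm post). Lifting.

Run:
```python
from h import *
def rep():
    s=readout.sense(); f=s['contact_force']; print(round(s['t'],2),round(s['width'],4),s['position'][2].round(4),np.round(f,2))
for z in (.028,.04): ctrl.move_straight(J(-.0010,.0775,z),vel=.04); rep()
ctrl.move_straight(J(-.0010,.0775,.122),vel=.08); rep(); ctrl.wait(.3); rep()
c=optics.read_camera('wrist'); save('w8.png',cv2.resize(c['color'],None,fx=1.5,fy=1.5))
c=optics.read_camera('scene'); save('s8.png',cv2.resize(c['color'][80:300,150:390],None,fx=2.7,fy=2.7,interpolation=cv2.INTER_CUBIC))
```

```text
23.07 0.0385 0.028 [ 0.68 -0.14 -3.43]
23.52 0.0386 0.0403 [-0.02  0.48 -3.43]
24.7 0.0386 0.1214 [ 0.65  0.15 -4.05]
25.0 0.038 0.1217 [ 0.27  1.04 -3.08]
```

View pics/s8.png

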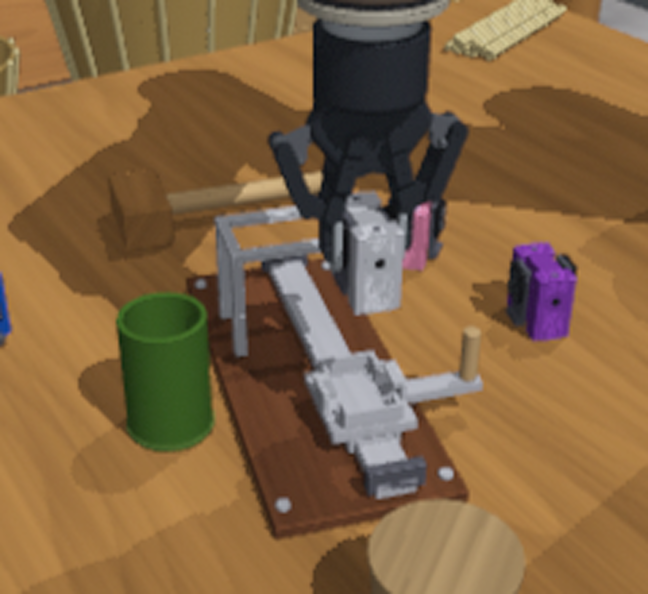

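View pics/w8.png

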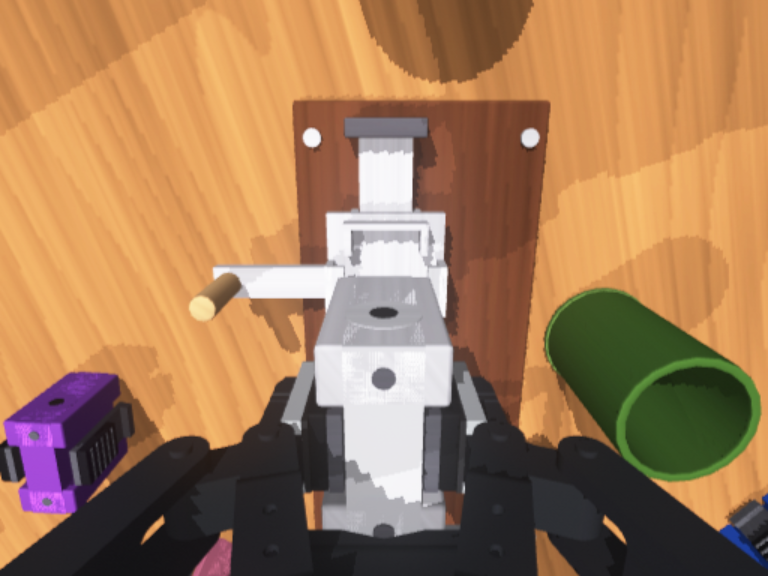

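The cassette is clear of the carrier and upright, at scene crop (378,260). Last check is the carrier position, from post top (202,307) in the wrist view.

Run:
```python
from h import *
c=optics.read_camera('wrist'); q=ray(c,((202.5)/1.5-.5,307.5/1.5-.5),.08); print((q-O)@X,(q-O)@Y)
for p in((312,137),(530,137)):
    q=ray(c,((p[0]+.5)/1.5-.5,(p[1]+.5)/1.5-.5),.0135); print((q-O)@X,(q-O)@Y)
s=readout.sense(); print(s['t'],s['width'],s['contact_force'],np.abs(s['qvel']).max())
ticket.hand_in(); print('ok')
```

```text
-0.09123679211486946 0.07828453036544446
-0.0431745736454241 0.15769248914011508
0.08146962093838782 0.15764362912036733
25.15 0.03851747706284354 [-0.37522089  0.3242767  -3.27295656] 0.0025750861305054657
the job is handed in; nothing more can be done
ok
```

I pushed the carrier by its pinched post to the change station, where the spring ball pulled it in when I let go. I then squeezed both catches at 50 N, lifted the cassette straight up 10 cm and handed in at t = 25.2 s. The hand-in gave no verdict.

**Last checks:**
- **Grip:** the finger opening was 38.5 mm. Fully squeezed is 42 mm, but the opening read about 1.2 mm short on the 14 mm post and I did not calibrate it further. I take both catches as fully in; their travel was never measured separately.
- **Cassette:** it looked upright and clear of everything in both the scene and wrist views. The arm was nearly still, and the wrist carried a steady load of about 3.3 N.
- **Carrier:** the post was measured at y = 78.3 mm in the final view and 76.5 mm before the grasp. The ridges measured 75.3 mm, so the carrier is 1 to 3 mm from the station, inside the 4 mm limit. That is close to the camera error.
- **Cup, block and mallet:** none appeared to have moved in the pictures; I did not measure them.

**What went wrong or disagreed:**
- **First pinch missed:** the fingers closed over the top of the post, because the real fingertips stand about 30 mm above the reported tool point. I found this in two views, corrected for it and the second pinch held.
- **Fingertip height:** a later estimate with the fingers open put that offset a few millimetres higher.
- **Scene camera:** its positions differed from the top and wrist cameras by about 3 to 9 mm, so I relied on the wrist camera.

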